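# Set the layer gate and open the shut-off slide of a parts feeder

## Task

Set up the vibratory feeder for a single layer of moulded parts. Its handwheel has lost motion: turn it anticlockwise (seen from above) until the play is taken up and the layer gate just begins to lift, and from there give it two full turns, so that the gate stands 30 mm open. Then, with the gate set, draw the stiff shut-off slide under the hopper out by 40 mm with its upright knob, and leave the bin under the outlet where it is.

Things in the scene. Friction and masses are not known exactly. Their poses are not given: they have to be found in the camera images.
- feeder: Vibratory parts feeder, fixed to the bench: grey base 250 x 124 mm, steel trough, aluminium gate frame with a handwheel on top at the outlet end, grey hopper behind it (100 mm wide, 80 to 228 mm behind the wheel axis, rim 198 mm above the bench). Origin on the bench under the wheel axis; x points from the outlet to the hopper, y to the left looking along x, z up.
- wheel_axis (a point): Centre of the handwheel rim on its upright axis, 194 mm above the bench (fixed). Dark steel wheel, 116 mm across, three spokes. Turned anticlockwise from above it first runs free through play that differs each time, from a quarter to four fifths of a turn, and then lifts the gate 15 mm a turn. Turned back, it runs free for 0.8 turn before the gate comes down.
- crank_handle (a point): Middle of the black crank grip on the wheel: an upright sleeve 21 to 25 mm thick, 46 mm tall, free to turn on its pin, 52 mm from the wheel axis, at a bearing that varies. The point is about 229 mm above the bench, 20 mm below the sleeve's top; the rim below reaches 200 mm. Needs under 1 N along its circle in the play, about 7 N when the gate lifts.
- stem_top (a point): Top of the upright threaded gate stem, 11 mm thick, that comes up through the wheel's hub: 226 mm above the bench with the gate shut; it rises with the gate. There are 34 mm between it and the crank grip: do not open the fingers wide there.
- layer_gate (a joint): Lift in m of the layer gate, the upright steel plate across the trough under the handwheel: 0 shut (as at the start), at most 0.038. It stays where it is when the wheel is let go. A pointer on it runs up a white scale (a mark each 5 mm, a long one each 15 mm) on the outlet face of the frame.
- shutoff_slide (a joint): How far in m the shut-off slide is drawn out: 0 shut (as at the start), at most 0.075. A flat steel plate 56 mm wide under the hopper; it moves level along the feeder's -y axis (to the right looking from outlet to hopper) against about 8 N of friction and stays where it is left. Marks each 10 mm on its top.
- slide_knob (a point): Grip point in the black upright knob on the slide's outer end: about 30 mm thick here, 20 mm at its foot, 168.5 mm above the bench; the knob's top is 12 mm higher, the plate 38 mm lower. With the slide shut it is 113 mm along x and 135 mm along -y from the feeder's origin.
- parts_bin: Blue open bin 140 x 100 x 50 mm standing loose on the bench under the outlet, with a white moulded part in it; origin at the centre of its underside. To be left alone.

How it is judged (in metres and radians):
On the way, in this order (a step that is already met when the one before it is completed fails the run):
1. the layer gate is raised by two turns' worth (27.5 to 32.5 mm) while the shut-off slide is still shut (under 5 mm) (value of joint layer_gate between 0.0275 and 0.0325 m and value of joint shutoff_slide below 0.005 m), for 0.2 s.
2. the shut-off slide is drawn out by 35 to 45 mm (value of joint shutoff_slide between 0.035 and 0.045 m), for 0.2 s.
At the end, for the whole second after the job is handed in: The layer gate stands 30 mm open (within 2.5 mm) and the shut-off slide is drawn out 40 mm (within 5 mm), both let go (all of step 2 and value of joint layer_gate between 0.0275 and 0.0325 m); the robot touches nothing.
It fails at once if the bin under the outlet is shifted by more than 20 mm (distance of parts_bin from where it was at the start of the episode above 0.02 m).
It fails at once if the shut-off slide is drawn out (over 8 mm) while the layer gate is open less than 27 mm (value of joint shutoff_slide above 0.008 m and value of joint layer_gate below 0.027 m).
It also fails if it takes over 72 s, if anything falls off the work surface, if the arm or the gripper's body presses on something with over 40 N, if the wrist force passes 120 N, or if a joint passes its speed limit or range.

## Robot

A 6-joint arm with a two-finger parallel gripper is mounted at the origin on a cart in front of the work surface, level with it; the furniture and walls round the work are solid. World frame = base frame: x ahead of the robot, y to its left, z up, the work surface at z = 0. Lengths are in mm, angles in rad, forces in N, time in s.
With the tool pointing down it reaches from about 350 to 775 mm from the base axis. Payload 7.3 kg.
Tool frame: the origin (TCP) lies on the mounting face of the last link; the fingertips stand 178 mm ahead of it and the grasp point (between the pads) lies 159 mm ahead of it; z points along the fingers, y is the line along which they close (so a half turn about z gives the same grasp; the last joint's range is limited). The gripper opens to 92 mm and grips with 3 to 60 N. Pads are 19 mm wide; open, the fingers measure 130 mm over their backs; the gripper's body (75 mm by 190 mm) begins 47 mm behind the grasp point.
Start: joints at [1.181, 0.342, 1.524, -0, 1.275, -0.146], TCP at [126.708, 509.483, 404.741] pointing down, gripper open.
Joint ranges: [-2.53, 2.53], [-0.77, 2.02], [0.04, 2.7], [-1, 4.14], [0.28, 2.66], [-3.11, 3.11]. Speed limits (rad/s): [2.57, 2.57, 3.14, 3.14, 3.14, 3.14].

## Interface

Orientations are given as [roll, pitch, yaw] about the fixed x, y, z axes, in that order (R = Rz(yaw) Ry(pitch) Rx(roll)).
In Python, from plant import bot gives the robot as it stands.
- The arm moves only by the shell command python3 shift.py 'ROWS'. ROWS is a JSON list of rows, 1 to 5 of them, each of 5 numbers: the finger opening in mm, then dx, dy, dz in mm, then a turn about the tool's z in rad; each row is the pose to reach, as a shift and turn from the pose commanded when the command began, along the tool's axes at that moment; what a row does not reach only later rows make up. A row lasts 1/8 s, in which the tool goes at most 62.5 mm and 0.188 rad, less where a joint would pass 70% of its speed; a pose out of reach is approached as far as the arm can. The fingers move at their own pace and stop on an object; the grip force is fixed at half the most. Time passes only in rows, so rows that do not move let the fingers close. It prints the time, the measured TCP pose, the force, the opening and the grip force at its end. Input that does not fit is refused with a message, and nothing moves.
- bot.get_obs(): the state, without advancing time (a new reading comes with each control period).
- bot.capture(name): name is "scene" or "top" or "wrist"; returns a dict with "color" (400x640x3 uint8, red, green, blue), "K" (3x3 intrinsics, pixels), "k1" (the pictures are not rectified: a ray, as slopes to the right and down, at radius r is drawn at 1 + k1 r^2 times it, then the intrinsics apply), "R" (3x3) and "t" (3): a world point X has camera coordinates R X + t. Camera axes: x right, y down, z forward; pixel columns grow to the right and rows downward; lengths in mm; the calibration is good to about 2 mm. A picture is of the moment at which its call begins. There is no depth.
- bot.close_job(): hands the job in; it is judged then, once.
The state is a dict: "time": time; "joint_positions": joint angles; "dq": joint speeds; "tau": joint torques, N m; "tool_pos": TCP position; "tcp_rot": TCP orientation; "contact_force": force on the tool from outside, world axes, zero at the start; "moment": the same for the moment, N m; "grip_width": finger opening in mm; "finger_force": force on a finger pad.
Only numpy, scipy, OpenCV 4.12 (cv2) and the standard library are available. Lean on these libraries where they do the work, as an engineer would, in place of code of your own. Each camera call takes 0.05 s, during which the arm holds its last target. There are 200 camera calls.

## Working session

There is one attempt and no reset: what is moved stays moved. The work goes in short steps, Python scripts to look and compute and a shell command to move; the robot and the scene stay as the last step left them, time stands still between calls to the robot, and variables do not carry over. Pictures are saved under pics/ and viewed, at most 10 in all, crops included, and the job is handed in when it is done.

```bash
ls; mkdir -p pics
cat > h.py <<'E'
import numpy as np,cv2
from plant import bot
def snap(n,f,crop=None,s=1):
    c=bot.capture(n);im=c["color"][:,:,::-1].copy()
    np.savez('cal_'+n+'.npz',**{k:c[k] for k in("K","k1","R","t")})
    cv2.imwrite('pics/full_'+f,im)
    if crop: x0,y0,x1,y1=crop;im=cv2.resize(im[y0:y1,x0:x1],None,fx=s,fy=s,interpolation=2)
    cv2.imwrite('pics/'+f,im);return c
def ray(n,u,v):
    c=np.load('cal_'+n+'.npz');k=float(c['k1'])
    p=cv2.undistortPoints(np.array([[[u,v]]],float),c['K'],np.array([k,0,0,0]))[0,0]
    R=c['R'];return -R.T@c['t'],R.T@np.array([p[0],p[1],1])
def onz(n,u,v,z):
    o,d=ray(n,u,v);return o+d*(z-o[2])/d[2]
def proj(n,X):
    c=np.load('cal_'+n+'.npz');k=float(c['k1'])
    return cv2.projectPoints(np.array([X],float),cv2.Rodrigues(c['R'])[0],c['t'],c['K'],np.array([k,0,0,0]))[0][0,0]
E
python3 - <<'E'
from h import *
snap("top","top0.png");snap("scene","sc0.png");snap("wrist","w0.png")
o=bot.get_obs();print({k:np.round(v,3) for k,v in o.items()})
E
```

```text
pics
plant.py
shift.py
{'time': np.float64(0.15), 'joint_positions': array([ 1.181,  0.343,  1.525, -0.   ,  1.275, -0.146]), 'dq': array([ 0.001, -0.001, -0.002, -0.001,  0.001, -0.001]), 'tau': array([ 1.0000e-03, -4.3147e+01, -2.4436e+01,  7.2000e-02,  5.4000e-02,
       -0.0000e+00]), 'tool_pos': array([126.661, 509.394, 404.202]), 'tcp_rot': array([-3.14 , -0.   ,  2.898]), 'contact_force': array([0.106, 0.18 , 0.077]), 'moment': array([-0.015, -0.053, -0.029]), 'finger_force': np.float64(0.0), 'grip_width': np.float64(91.704)}
```

View pics/top0.png

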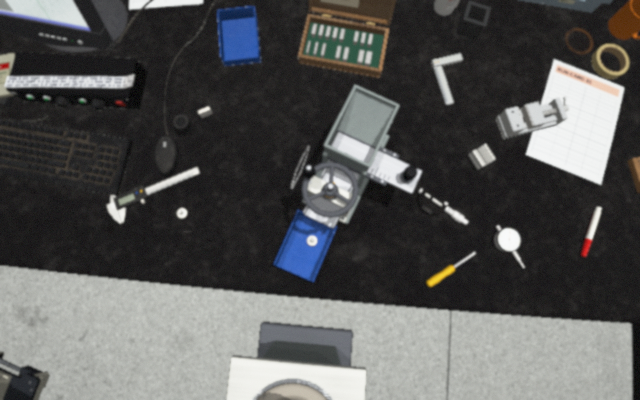

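View pics/sc0.png

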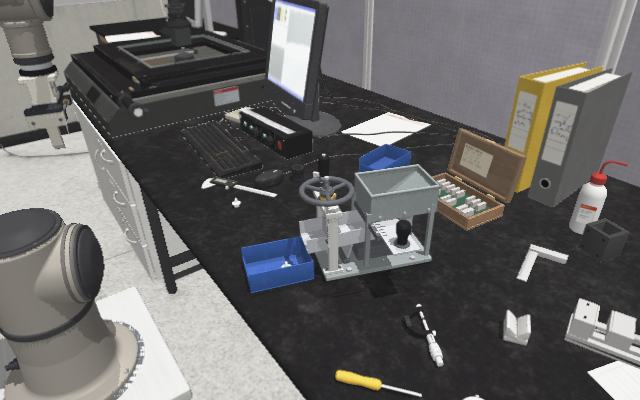

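The top view shows the wheel at about (330,190), the hopper at (362,125) and the knob at (409,174). The scene view shows the crank grip at about (324,163), behind the wheel. I'll enlarge both.

Run:
```python
import cv2
a=cv2.imread('pics/full_top0.png')[80:230,280:440];b=cv2.imread('pics/full_sc0.png')[140:280,290:450]
a=cv2.resize(a,None,fx=5,fy=5,interpolation=2)[:600];b=cv2.resize(b,None,fx=5,fy=5,interpolation=2)[:600]
cv2.imwrite('pics/a.png',a);cv2.imwrite('pics/b.png',b)
```

```text
(no output)
```

View pics/a.png

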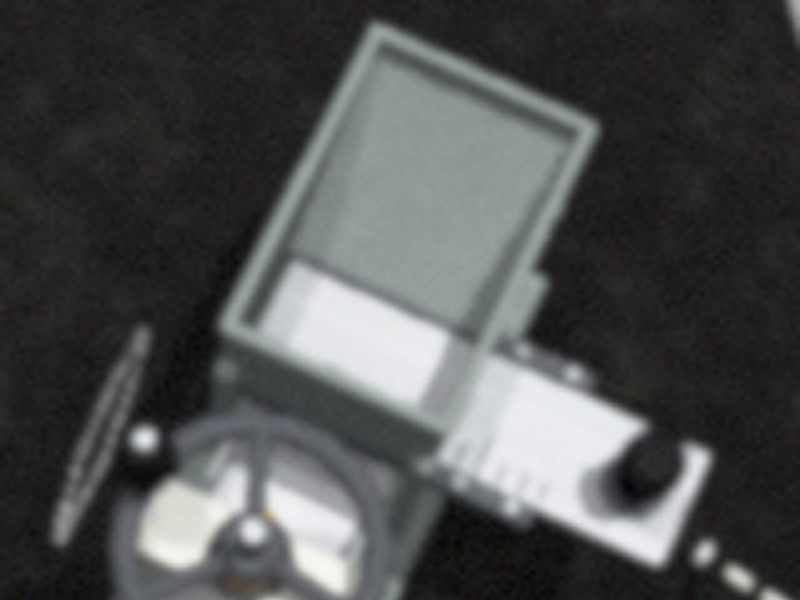

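View pics/b.png

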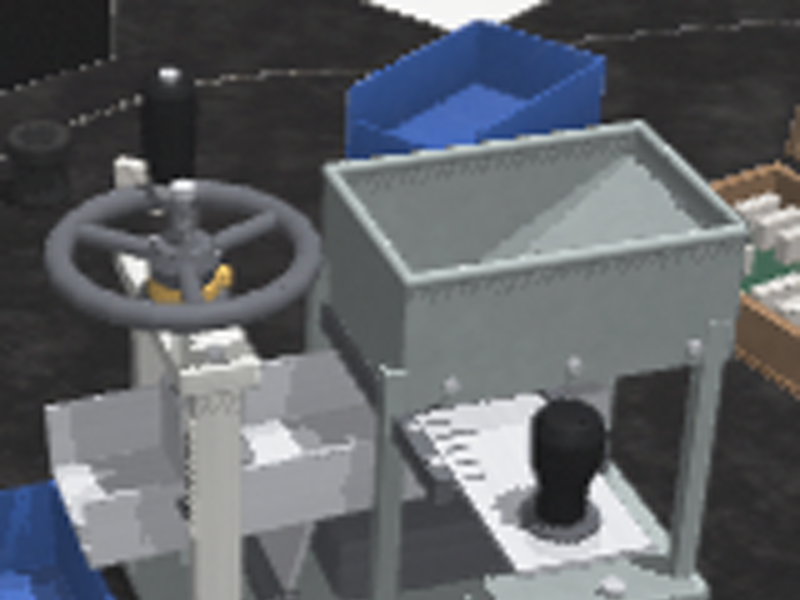

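Readings as crop pixels. Top view: stem tip (254,530), crank pin tip (145,437), hopper rim corners (375,28), (597,125), (225,330) and (437,440). Scene view: stem tip (183,187), crank tip (171,73). Next I'll fit the feeder pose.

Run:
```python
from h import *
T=lambda u,v:(280+(u+.5)/5-.5,80+(v+.5)/5-.5)
S=lambda u,v:(290+(u+.5)/5-.5,140+(v+.5)/5-.5)
from scipy.optimize import least_squares
stem=onz('top',*T(254,530),226);print('stem top',stem,'scene',onz('scene',*S(183,187),226))
print('crank top',onz('top',*T(145,437),250),'scene',onz('scene',*S(171,73),250))
cs=[onz('top',*T(*p),198) for p in[(375,28),(597,125),(225,330),(437,440)]];print(np.round(cs,1))
F=np.array([[228,50],[228,-50],[80,50],[80,-50],[0,0]])
W=np.array([c[:2] for c in cs]+[stem[:2]])
A=np.c_[F[:,0]+1j*F[:,1],np.ones(5)];w=W[:,0]+1j*W[:,1]
def f(p):
    e=np.exp(1j*p[2])*A[:,0]+p[0]+1j*p[1]-w;e[4]*=2;return np.r_[e.real,e.imag]
r=least_squares(f,[stem[0],stem[1],0]);p=r.x;print('feeder',p,'res',np.round(r.fun,1))
R=np.array([[np.cos(p[2]),-np.sin(p[2])],[np.sin(p[2]),np.cos(p[2])]])
k=p[:2]+R@[113,-135];print('knob',k,'img',onz('top',*T(658,462),180.5),onz('scene',*S(568,420),180.5))
```

```text
stem top [526.10308836 -35.83907269 226.        ] scene [522.7906388  -41.11783746 226.        ]
crank top [553.23567369   9.10972466 250.        ] scene [552.43822113   7.14880435 250.        ]
[[ 757.3  -69.   198. ]
 [ 721.7 -166.2  198. ]
 [ 616.1  -16.9  198. ]
 [ 577.1 -107.5  198. ]]
feeder [ 5.25216470e+02 -3.52116558e+01 -3.67553812e-01] res [-1.3 -1.7  1.7  4.8 -1.8 -1.4  2.4 -0.4 -3.1  1.3]
knob [ 582.15905234 -201.79959752] img [ 581.09955255 -202.02826183  180.5       ] [ 577.54037218 -207.93399657  180.5       ]
```

```bash
cat >> h.py <<'E'
def rel(gx,gy,gz,ydeg=None):
    "shift in tool axes to bring grasp point to world g; ydeg = wanted bearing of tool y"
    o=bot.get_obs();p=o['tool_pos'];y=o['tcp_rot'][2]
    d=np.array([gx-p[0],gy-p[1],gz+159-p[2]])
    x=np.cos(y)*d[0]+np.sin(y)*d[1];yy=np.sin(y)*d[0]-np.cos(y)*d[1]
    t=0 if ydeg is None else (y-np.radians(ydeg+90)+np.pi)%(2*np.pi)-np.pi
    print('rel',np.round([x,yy,-d[2],t],3),'yaw',y)
E
python3 shift.py '[[60,-100,-72,-70,0.18],[60,-200,-144,-70,0.36],[60,-268,-192,-70,0.54],[60,-320,-230,-70,0.72],[60,-370,-265,-70,0.9]]'
python3 -c "
from h import *
rel(552.8,8.3,270,-32)"
```

```text
time: 0.78
tool_pos: [323.3, 277.5, 465.4]
tcp_rot: [3.141, -0.0, 1.992]
contact_force: [0.0, 0.5, -0.7]
grip_width: 60.4
finger_force: 0.0
rel [-339.547   99.281   36.417    0.98 ] yaw 1.9922206310548911
```

```bash
python3 shift.py '[[40,-60,17,10,0.18],[40,-118,34,10,0.36],[40,-176,51,10,0.54],[40,-234,68,10,0.72],[40,-290,85,10,0.9]]'
python3 shift.py '[[40,0,0,0,0],[40,0,0,0,0]]'
python3 - <<'E'
from h import *
rel(552.8,8.3,270,-32);snap("wrist","w1.png")
print(proj('wrist',[552.8,8.3,249]),proj('wrist',[525.5,-36,226]))
E
```

```text
time: 1.4
tool_pos: [521.0, 48.6, 455.0]
tcp_rot: [-3.141, -0.0, 1.091]
contact_force: [-0.0, 1.0, 0.6]
grip_width: 40.1
finger_force: 0.0
time: 1.65
tool_pos: [519.7, 50.7, 454.7]
tcp_rot: [-3.14, 0.0, 1.099]
contact_force: [0.2, 0.5, -0.1]
grip_width: 40.1
finger_force: 0.0
rel [-22.651  48.784  25.662   0.086] yaw 1.0986666523523012
[395.22840748 259.27585781] [378.75412337 307.9354173 ]
```

View pics/w1.png

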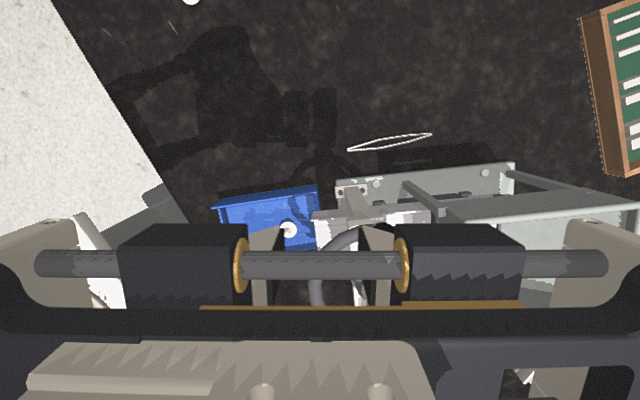

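The wrist view has the wheel hidden behind the gripper, so I'll rely on the top and scene measurements.

```bash
python3 shift.py '[[40,-22.7,48.8,0,0.086],[40,-22.7,48.8,0,0.086],[40,-22.7,48.8,0,0.086]]'
python3 - <<'E'
from h import *
rel(552.8,8.3,229,-32);snap("top","t1.png",(280,80,440,200),5)
E
```

```text
time: 2.08
tool_pos: [552.4, 9.2, 455.2]
tcp_rot: [-3.141, -0.0, 1.014]
contact_force: [-0.6, 0.0, -0.0]
grip_width: 40.2
finger_force: 0.0
rel [-5.5400e-01  8.4900e-01  6.7228e+01  2.0000e-03] yaw 1.0139772337953712
```

Run:
```python
import cv2,numpy as np
s=cv2.imread('pics/full_t1.png')[130:230,270:380];
from h import *
snap("scene","s1.png")
b=cv2.imread('pics/full_s1.png')[100:250,270:380]
f=lambda i:cv2.resize(i,(400,int(400*i.shape[0]/i.shape[1])),interpolation=2)
a,b=f(s),f(b);o=np.zeros((560,800,3),np.uint8);o[:a.shape[0],:400]=a[:560];o[:b.shape[0],400:]=b[:560];cv2.imwrite('pics/c1.png',o)
```

```text
(no output)
```

View pics/c1.png

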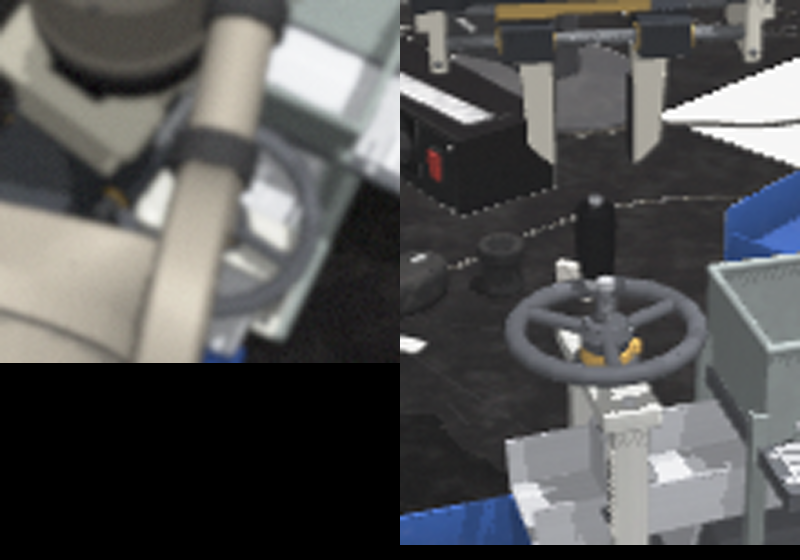

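In the scene view the fingers, at x≈540 and 645, straddle the crank at 597. I'll go down and grip.

```bash
python3 shift.py '[[40,-0.5,0.8,30,0],[40,-0.5,0.8,50,0],[40,-0.5,0.8,67,0],[40,-0.5,0.8,67,0],[40,-0.5,0.8,67,0]]'
python3 shift.py '[[15,-0.5,0,0,0],[15,0,0,0,0],[15,0,0,0,0],[15,0,0,0,0]]'
python3 - <<'E'
from h import *
o=bot.get_obs();print(o['tool_pos'],o['tcp_rot'],o['moment'])
y=o['tcp_rot'][2];p=o['tool_pos'][:2];c=np.array([525.5,-36]);d=p-c
b=np.arctan2(d[1],d[0]);print('bearing',np.degrees(b),'r',np.hypot(*d))
# circle offsets in tool axes for yaw 1.012, crank on bearing b0, 52 radius
for k in range(1,16):
    a=b+k*np.radians(24);v=52*np.array([np.cos(a)-np.cos(b),np.sin(a)-np.sin(b)])
    print(k,np.round([np.cos(y)*v[0]+np.sin(y)*v[1],np.sin(y)*v[0]-np.cos(y)*v[1]],1))
E
```

```text
time: 2.8
tool_pos: [553.4, 7.7, 389.1]
tcp_rot: [3.14, -0.001, 1.013]
contact_force: [-0.2, -0.4, -0.1]
grip_width: 40.0
finger_force: 0.0
time: 3.3
tool_pos: [553.6, 7.3, 388.5]
tcp_rot: [3.141, -0.001, 1.012]
contact_force: [-0.1, 0.5, 3.2]
grip_width: 23.3
finger_force: 30.0
[553.564684     7.25449996 388.52712564] [ 3.14095950e+00 -6.86629511e-04  1.01179542e+00] [ 0.04743903  0.05194584 -0.05069754]
bearing 57.02340734492451 r 51.56140276439282
1 [ -4.1 -21.2]
2 [-16.6 -38.9]
3 [-35.1 -50. ]
4 [-56.6 -52.7]
5 [-77.2 -46.3]
6 [-93.6 -32.1]
7 [-102.7  -12.5]
8 [-103.     9.1]
9 [-94.6  29. ]
10 [-78.7  43.7]
11 [-58.3  50.8]
12 [-36.7  48.9]
13 [-17.8  38.4]
14 [-4.8 21.1]
15 [ 0. -0.]
```

The grip is good at 23.3 mm. Starting the turn through the play.

```bash
python3 shift.py '[[15,-4.1,-21.2,0,0],[15,-16.6,-38.9,0,0],[15,-35.1,-50,0,0]]'; python3 shift.py '[[15,0,0,0,0],[15,0,0,0,0]]'
```

```text
time: 3.68
tool_pos: [492.2, 3.9, 388.5]
tcp_rot: [3.139, -0.0, 1.013]
contact_force: [7.5, -6.9, -3.7]
grip_width: 23.3
finger_force: 30.0
time: 3.92
tool_pos: [492.7, 3.7, 388.4]
tcp_rot: [3.141, -0.0, 1.011]
contact_force: [0.6, -1.9, 1.8]
grip_width: 23.2
finger_force: 30.0
```

```bash
cat > n.py <<'E'
from h import *
import sys
c=np.array([525.5,-36])
o=bot.get_obs();p=o['tool_pos'][:2];d=p-c;b=np.arctan2(d[1],d[0]);y=o['tcp_rot'][2]
F=o['contact_force'][:2];print('bearing %.1f r %.1f Ft %.1f Fr %.1f t %.2f'%(np.degrees(b),np.hypot(*d),F@[-np.sin(b),np.cos(b)],F@d/np.hypot(*d),o['time']))
for g in map(float,sys.argv[1:]):
    a=b+np.radians(g);v=c+52*np.array([np.cos(a),np.sin(a)])-p
    print(g,np.round([np.cos(y)*v[0]+np.sin(y)*v[1],np.sin(y)*v[0]-np.cos(y)*v[1]],1))
E
python3 n.py 5 10 15 20 25 30 40 50
```

```text
bearing 129.6 r 51.5 Ft 0.7 Fr -1.8 t 3.92
5.0 [-4.2 -1.8]
10.0 [-8.6 -2.6]
15.0 [-13.2  -3.1]
20.0 [-17.7  -3.1]
25.0 [-22.2  -2.8]
30.0 [-26.7  -2.1]
40.0 [-35.4   0.5]
50.0 [-43.5   4.6]
```

```bash
python3 shift.py '[[15,-4.4,-1.6,0,0],[15,-8.6,-2.6,0,0],[15,-13.2,-3.1,0,0],[15,-17.7,-3.1,0,0],[15,-22.2,-2.8,0,0]]'|grep force; python3 n.py 10 20 30 40 50
```

```text
contact_force: [5.2, -2.2, 0.3]
finger_force: 30.0
bearing 154.5 r 51.9 Ft -0.3 Fr -5.6 t 4.55
10.0 [-8.9  1.7]
20.0 [-17.3   5.1]
30.0 [-25.    9.8]
40.0 [-31.8  15.8]
50.0 [-37.5  22.9]
```

```bash
python3 shift.py '[[15,-4.4,0.6,0,0],[15,-8.7,1.7,0,0],[15,-13,3.2,0,0],[15,-17.1,5.1,0,0],[15,-21,7.3,0,0]]'|grep force; python3 n.py 5 10 15 20 25
```

```text
contact_force: [4.9, 0.0, 3.1]
finger_force: 30.0
bearing 179.1 r 52.1 Ft -0.1 Fr -4.9 t 5.17
5.0 [-3.7  2.6]
10.0 [-7.3  5.4]
15.0 [-10.6   8.6]
20.0 [-13.6  12. ]
25.0 [-16.2  15.6]
```

```bash
python3 shift.py '[[15,-3.6,2.5,0,0],[15,-7,5.3,0,0],[15,-10.2,8.5,0,0],[15,-13.2,11.9,0,0],[15,-15.8,15.5,0,0]]'|grep force; python3 n.py 5 10 15 20 25
```

```text
contact_force: [-0.2, 0.4, 5.9]
finger_force: 30.0
bearing -156.3 r 52.1 Ft -0.4 Fr -0.0 t 5.80
5.0 [-2.3  3.9]
10.0 [-4.3  8. ]
15.0 [-6.  12.2]
20.0 [-7.3 16.5]
25.0 [-8.3 21. ]
```

147° turned, still in the play.

```bash
python3 shift.py '[[15,-2.3,3.9,0,0],[15,-4.3,8,0,0],[15,-6,12.2,0,0],[15,-7.3,16.5,0,0],[15,-8.3,21,0,0]]'|grep force; python3 n.py 5 10 15 20 25
```

```text
contact_force: [-1.4, -1.1, 7.1]
finger_force: 30.0
bearing -131.3 r 52.4 Ft -0.3 Fr 1.8 t 6.42
5.0 [-0.2  4.6]
10.0 [-0.3  9.1]
15.0 [-0.1 13.6]
20.0 [ 0.6 18.1]
25.0 [ 1.6 22.5]
```

```bash
python3 shift.py '[[15,-0.2,4.6,0,0],[15,-0.3,9.1,0,0],[15,-0.1,13.6,0,0],[15,0.6,18.1,0,0],[15,1.6,22.5,0,0]]'|grep force; python3 n.py 5 10 15 20 25
```

```text
contact_force: [-1.9, -3.7, 7.5]
finger_force: 30.0
bearing -106.2 r 52.4 Ft -0.8 Fr 4.1 t 7.05
5.0 [1.9 4.2]
10.0 [3.6 8.3]
15.0 [ 5.8 12.3]
20.0 [ 8.3 16.1]
25.0 [11.1 19.7]
```

```bash
python3 shift.py '[[15,1.7,4.2,0,0],[15,3.6,8.3,0,0],[15,5.8,12.3,0,0],[15,8.3,16.1,0,0],[15,11.1,19.7,0,0]]'|grep force; python3 n.py 5 10 15 20 25
```

```text
contact_force: [-6.0, -7.1, 9.7]
finger_force: 30.0
bearing -82.0 r 52.5 Ft -7.0 Fr 6.2 t 7.67
5.0 [3.4 3. ]
10.0 [6.8 6.1]
15.0 [10.4  8.9]
20.0 [14.2 11.3]
25.0 [18.2 13.4]
```

Resistance began between bearings −106° and −82°, so the lift starts at about −94°. About 708° to go. I'll shift the centre estimate a little and take larger steps.

```bash
sed -i 's/525.5,-36\]/526,-36.7]/' n.py; python3 n.py 24 48 72 96 120; python3 -c "
from h import *
o=bot.get_obs();print(o['tool_pos'],o['moment'])"
```

```text
bearing -82.4 r 51.7 Ft -6.9 Fr 6.2 t 7.67
24.0 [16.7 13.6]
48.0 [37.7 19. ]
72.0 [59.  15.3]
96.0 [77.   3.3]
120.0 [ 88.6 -14.9]
[532.84446199 -87.94658821 388.36124446] [-1.20819744  1.18861455 -0.00899265]
```

```bash
python3 shift.py '[[15,16.7,13.6,0,0],[15,37.7,19,0,0],[15,59,15.3,0,0],[15,77,3.3,0,0],[15,88.6,-14.9,0,0]]'|grep -v rot; python3 n.py 24 48 72 96 120
```

```text
time: 8.3
tool_pos: [568.5, -4.6, 388.0]
contact_force: [-0.9, -8.8, 1.0]
grip_width: 23.2
finger_force: 30.0
bearing 37.1 r 53.3 Ft -6.5 Fr -6.1 t 8.30
24.0 [  2.1 -21.8]
48.0 [ -3.5 -42.7]
72.0 [-17.1 -59.5]
96.0 [-36.4 -69.3]
120.0 [-58.  -70.3]
```

```bash
python3 shift.py '[[15,2,-21.8,0,0],[15,-3.5,-42.7,0,0],[15,-17.1,-59.5,0,0],[15,-36.4,-69.3,0,0],[15,-58,-70.3,0,0]]'|grep -v rot; python3 n.py 24 48 72 96 120
```

```text
time: 8.93
tool_pos: [477.9, -15.0, 388.4]
contact_force: [11.3, 3.0, -2.3]
grip_width: 23.4
finger_force: 30.0
bearing 155.8 r 52.8 Ft -7.4 Fr -9.1 t 8.93
24.0 [-20.2   8.1]
48.0 [-35.9  23. ]
72.0 [-44.   43.1]
96.0 [-43.4  64.7]
120.0 [-34.   84.1]
```

```bash
python3 shift.py '[[15,-20.2,8.1,0,0],[15,-35.9,23,0,0],[15,-44,43.1,0,0],[15,-43.4,64.7,0,0],[15,-34,84.1,0,0]]'|grep -v rot; python3 n.py 24 48 72 96 120
```

```text
time: 9.55
tool_pos: [530.1, -89.6, 387.9]
contact_force: [-7.6, 2.8, 6.3]
grip_width: 23.3
finger_force: 30.0
bearing -85.6 r 53.1 Ft -7.4 Fr -3.4 t 9.55
24.0 [17.  13.7]
48.0 [37.7 20.2]
72.0 [59.2 17.7]
96.0 [77.8  6.8]
120.0 [ 90.3 -10.8]
```

One turn from −82° is done. On to the next.

```bash
python3 shift.py '[[15,17,13.7,0,0],[15,37.7,20,0,0],[15,59,17,0,0],[15,77.5,6,0,0],[15,90,-11.5,0,0]]'|grep -v rot; python3 n.py 24 48 72 96 120
```

```text
time: 10.18
tool_pos: [569.8, -7.4, 388.3]
contact_force: [1.3, -8.0, 1.7]
grip_width: 23.3
finger_force: 30.0
bearing 33.8 r 52.7 Ft -7.4 Fr -3.4 t 10.18
24.0 [  3.9 -21.4]
48.0 [ -0.5 -42.6]
72.0 [-13.2 -60.1]
96.0 [-31.9 -71. ]
120.0 [-53.4 -73.3]
```

```bash
python3 shift.py '[[15,3.9,-21.4,0,0],[15,-0.5,-42.6,0,0],[15,-13.2,-60.1,0,0],[15,-31.9,-71,0,0],[15,-53.4,-73.3,0,0]]'|grep -v rot; python3 n.py 24 48 72 96 108 114
```

```text
time: 10.8
tool_pos: [478.8, -12.6, 388.4]
contact_force: [14.9, 0.5, -2.6]
grip_width: 23.1
finger_force: 30.0
bearing 153.0 r 53.0 Ft -7.2 Fr -13.0 t 10.80
24.0 [-20.6   7.3]
48.0 [-36.9  21.4]
72.0 [-46.1  41. ]
96.0 [-46.5  62.6]
108.0 [-43.3  73. ]
114.0 [-40.9  77.9]
```

```bash
python3 shift.py '[[15,-20.4,7.3,0,0],[15,-36.6,21.4,0,0],[15,-45.8,41,0,0],[15,-46.4,62.6,0,0],[15,-41.2,77.3,0,0]]'|grep -v rot;  python3 shift.py '[[15,0,0,0,0],[15,0,0,0,0]]'|grep -v rot;python3 n.py 5 -5
python3 - <<'E'
from h import *
snap("scene","s2.png",(290,140,390,230),6)
E
```

```text
time: 11.42
tool_pos: [521.4, -89.4, 387.9]
contact_force: [-6.8, 1.0, 8.6]
grip_width: 23.4
finger_force: 30.0
time: 11.68
tool_pos: [522.0, -89.1, 388.1]
contact_force: [-1.0, -2.1, 5.9]
grip_width: 23.5
finger_force: 30.0
bearing -94.4 r 52.6 Ft -0.8 Fr 2.2 t 11.68
5.0 [2.8 3.7]
-5.0 [-1.4 -4.4]
```

View pics/s2.png

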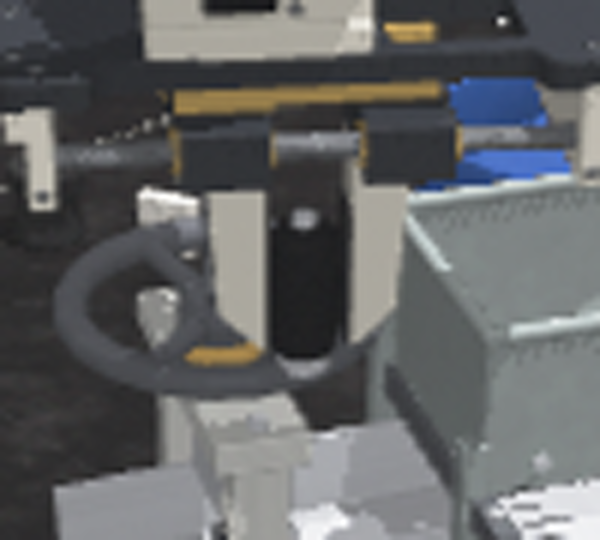

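The crank is still held, and the finger hides the stem. I'll release with a small opening, rise, and check the stem height.

```bash
python3 shift.py '[[40,0,0,0,0],[40,0,0,0,0],[40,0,0,0,0]]'|grep -v rot;  python3 shift.py '[[40,0,0,-40,0],[40,0,0,-80,0],[40,0,0,-100,0],[40,0,0,-100,0]]'|grep -v rot
python3 - <<'E'
from h import *
snap("scene","s3.png",(290,140,390,240),6)
rel(577.5+4,-202.5,250,69)
for g in (25,27.5,30,32.5,35):
  q=proj('scene',[525.7,-36.5,226+g]);print(g,((q-[290,140])+.5)*6-.5)
q=proj('scene',[525.7,-36.5,226]);print('shut',q,'seen 326.2,177.0')
E
```

```text
time: 12.1
tool_pos: [522.3, -88.7, 387.6]
contact_force: [-0.4, 0.1, 0.3]
grip_width: 39.6
finger_force: 0.0
time: 12.6
tool_pos: [522.5, -88.7, 489.2]
contact_force: [0.4, -0.3, 0.1]
grip_width: 40.1
finger_force: 0.0
rel [-65.189 110.463  78.76   -1.763] yaw 1.011839825121314
25 [217.83142173 150.22427614]
27.5 [217.762654   143.44637685]
30 [217.69367852 136.64842893]
32.5 [217.62449436 129.83034593]
35 [217.55510061 122.99204093]
shut [326.00131172 175.73654557] seen 326.2,177.0
```

View pics/s3.png

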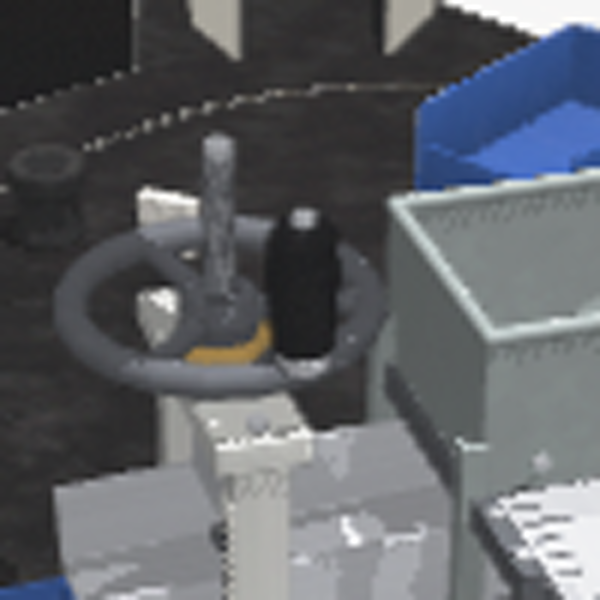

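The stem tip is at (218,142), against about 144 expected for 30 mm once the shut-position offset is applied. The gate is therefore about 30.5 mm open. Next, the knob.

```bash
python3 shift.py '[[60,-20,35,0,-0.18],[60,-40,70,0,-0.36],[60,-65,110,0,-0.54],[60,-65,110,0,-0.72],[60,-65,110,0,-0.9]]'|grep time;  python3 shift.py '[[60,0,0,0,-0.18],[60,0,0,0,-0.36],[60,0,0,0,-0.54],[60,0,0,0,-0.72],[60,0,0,0,-0.863]]'|grep time
python3 shift.py '[[60,0,0,0,0],[60,0,0,0,0]]'|grep -v rot
python3 -c "
from h import *
rel(581,-202.3,169,69)"
```

```text
time: 13.28
time: 13.9
time: 14.15
tool_pos: [581.4, -202.2, 487.1]
contact_force: [-0.1, -0.8, -1.5]
grip_width: 60.0
finger_force: 0.0
rel [ 2.87000e-01 -2.54000e-01  1.59073e+02 -3.00000e-03] yaw 2.772012853411084
```

```bash
python3 shift.py '[[60,0.3,0,40,0],[60,0.3,0,80,0],[60,0.3,0,110,0],[60,0.3,0,120,0]]'|grep -v rot;  python3 shift.py '[[60,0,0,15,0],[60,0,0,30,0],[60,0,0,39,0],[60,0,0,39,0]]'|grep -v rot
python3 shift.py '[[20,0,0,0,0],[20,0,0,0,0],[20,0,0,0,0],[20,0,0,0,0]]'
python3 - <<'E'
from h import *
snap("scene","s4.png",(310,120,450,240),5)
E
```

```text
time: 14.65
tool_pos: [580.7, -201.9, 365.9]
contact_force: [0.3, -0.6, 0.8]
grip_width: 60.2
finger_force: 0.0
time: 15.15
tool_pos: [581.0, -202.0, 328.5]
contact_force: [0.4, 0.3, 0.7]
grip_width: 59.9
finger_force: 0.0
time: 15.65
tool_pos: [581.2, -201.8, 329.4]
tcp_rot: [3.141, 0.001, 2.775]
contact_force: [0.3, 2.3, 0.8]
grip_width: 27.6
finger_force: 30.0
```

View pics/s4.png

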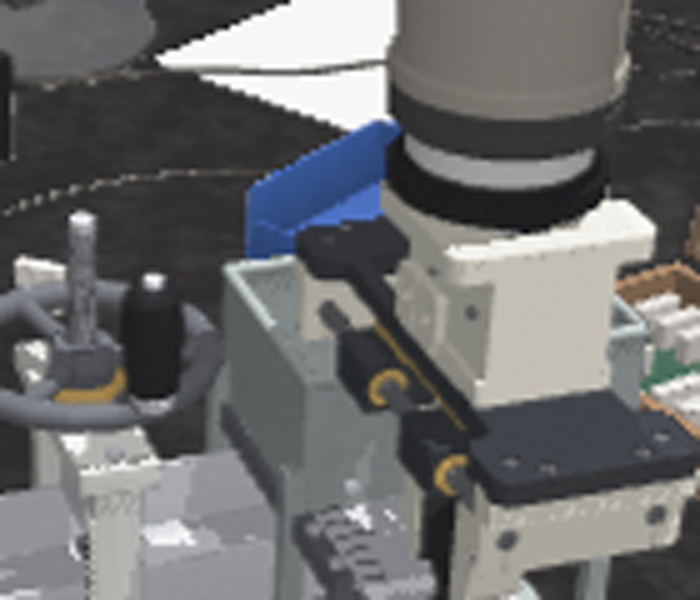

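The knob is gripped at 27.6 mm. Drawing the slide 40 mm along tool −y.

```bash
python3 shift.py '[[20,0,-6,0,0],[20,0,-14,0,0],[20,0,-22,0,0],[20,0,-30,0,0],[20,0,-37,0,0]]'; python3 shift.py '[[20,0,-3,0,0],[20,0,-3,0,0],[20,0,-3,0,0],[20,0,-3,0,0]]'
```

```text
time: 16.32
tool_pos: [568.3, -235.3, 329.4]
tcp_rot: [3.138, 0.001, 2.775]
contact_force: [3.7, 7.8, 0.9]
grip_width: 27.9
finger_force: 30.0
time: 16.82
tool_pos: [567.1, -238.4, 329.4]
tcp_rot: [3.139, 0.001, 2.775]
contact_force: [2.5, 5.7, 2.2]
grip_width: 27.9
finger_force: 30.0
```

The tool travelled 39.2 mm. Releasing and rising.

```bash
python3 shift.py '[[60,0,0,0,0],[60,0,0,0,0],[60,0,0,0,0]]'|grep force;  python3 shift.py '[[60,0,0,-40,0],[60,0,0,-90,0],[60,0,0,-150,0],[60,0,0,-190,0],[60,0,0,-190,0]]'|grep -v rot
python3 - <<'E'
from h import *
snap("scene","s5.png",(290,140,450,260),5)
E
```

```text
contact_force: [0.2, 1.1, 0.9]
finger_force: 0.0
time: 17.82
tool_pos: [566.4, -239.4, 523.0]
contact_force: [-0.1, -0.5, 0.0]
grip_width: 59.8
finger_force: 0.0
```

View pics/s5.png

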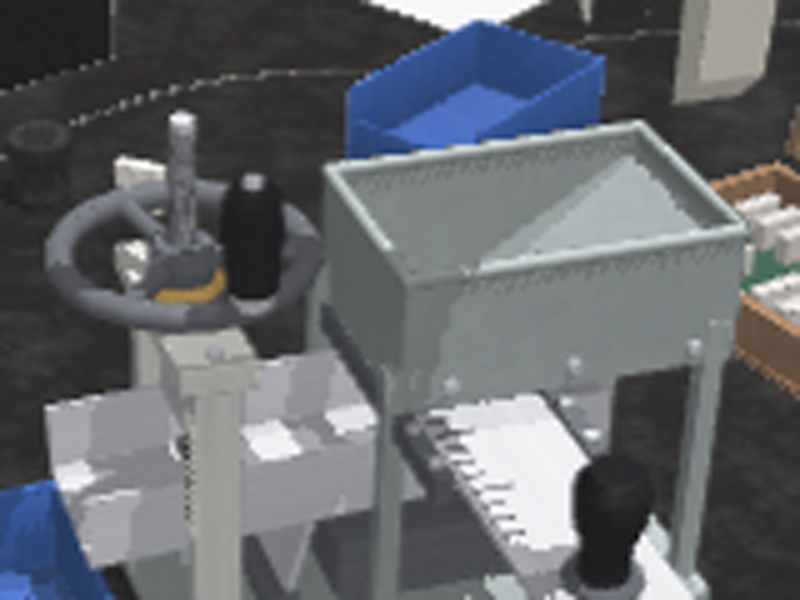

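Run:
```python
from h import *
a=np.radians(68.94)
p=proj('scene',[581,-202.3,180]);
for s in(35,40,45): print(s,(proj('scene',[581-s*np.cos(a),-202.3-s*np.sin(a),180])-p)*5,'seen ~[45,56]')
```

```text
35 [39.3612366  51.67467421] seen ~[45,56]
40 [45.21696565 59.36290654] seen ~[45,56]
45 [51.13357124 67.13123639] seen ~[45,56]
```

Gate ≈30.4 mm, slide ≈39 mm. Handing in.

```bash
python3 -c "
from plant import bot
print(bot.close_job())"
```

```text
the job is handed in; nothing more can be done
None
```

The job is handed in, though the hand-in gave no verdict: by camera and tool readings the gate stands about 30 mm open and the slide is drawn out about 39 mm, both let go; the arm never went near the bin, and it took about 18 s of the 72 s.

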